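# Pull the bung from the pump body

### The arm

A 7-joint arm with a two-finger parallel gripper is mounted at the origin on a cart in front of the work surface, level with it; the furniture and walls round the work are solid. World frame = base frame: x ahead of the robot, y to its left, z up, the work surface at z = 0. Lengths are in mm, angles in rad, forces in N, time in s.
With the tool pointing down it reaches from about 400 to 875 mm from the base axis. Payload 4.4 kg.
Tool frame: the origin (TCP) lies midway between the tips of the shut fingers; the grasp point (between the pads) lies 19 mm behind it (ctrl.pinch_z is the distance from the TCP to the grasp point, in mm); z points along the fingers, y is the line along which they close (so a half turn about z gives the same grasp; the last joint's range is limited). The gripper opens to 85 mm and grips with 20 to 120 N. Pads are 22 mm wide; open, the fingers measure 114 mm over their backs; the gripper's body (76 mm by 85 mm) begins 54 mm behind the grasp point. The pads swing forward as they close: fully open they stand 13 mm farther back than shut.
Start: joints at [-1.404, 0.628, 0.038, 1.517, -0.027, 0.996, -0.02], TCP at [149.931, 632.486, 231.313] pointing down, gripper open.
Joint ranges: [-3.06, 3.06], [-0.37, 2.12], [-1.25, 1.32], [0.18, 2.47], [-1.1, 4.24], [0.23, 1.98], [-2.94, 2.94]. Speed limits (rad/s): [2.57, 2.57, 3.14, 3.14, 3.14, 3.14, 3.14].

### API

Orientations are given as [roll, pitch, yaw] about the fixed x, y, z axes, in that order (R = Rz(yaw) Ry(pitch) Rx(roll)).
In Python, from cell import read_state, cams, order, ctrl gives the robot as it stands.
- The arm moves only by the tool move_arm, never from a script. Its argument "targets" is text: rows parted by semicolons, each of 7 numbers parted by spaces: the gripper's target within -1 to 1 (fully open at 1, half-way at 0, shut at -1), then the shift along the tool's x, y, z in cm, then the turn, a rotation vector about the tool's x, y, z in degrees. A call has 1 to 5 rows; each row shifts and turns the commanded pose from where the row before left it, along the tool's axes as they then stand; what a row does not reach is not made up. A row lasts 1/12 s, in which the tool goes at most 41.7 mm and 7.16 degrees, less where a joint would pass 70% of its speed; a pose out of reach is approached as far as the arm can. A call with a gripper value outside its range is refused whole. The fingers move at their own pace and stop on an object; the grip force is fixed at half the most. Time passes only in rows, so rows that do not move let the fingers close. It gives the time, the measured TCP pose, the force, the opening and the grip force at its end, in the units of the state.
- read_state(): the state, without advancing time (a new reading comes with each control period).
- cams.get_image(name): name is "side" or "top" or "wrist"; returns a dict with "color" (384x512x3 uint8, red, green, blue), "fovy" (degrees; the focal length in pixels is half the picture's height over the tangent of half this angle, whatever the lens; pixels are square), "cx", "cy" (the principal point, pixels), "rvec" (rotation vector, rad) and "tvec" (3), from world to camera coordinates, as OpenCV has them. Camera axes: x right, y down, z forward; pixel columns grow to the right and rows downward; lengths in mm; the calibration is good to about 2 mm. The wrist camera is an equidistant fisheye: a pixel r from the principal point sees the ray r / f radians off the axis. A picture is of the moment at which its call begins. There is no depth.
- order.finish_job(): hands the job in; it is judged then, once.
The state is a dict: "clock": time; "qpos": joint angles; "qd": joint speeds; "tau": joint torques, N m; "eef_pos": TCP position; "tool_rot": TCP orientation; "force": force on the tool from outside, world axes, zero at the start; "torque": the same for the moment, N m; "width": finger opening in mm; "gripper_force": force on a finger pad.
Only numpy, scipy, OpenCV 4.12 (cv2) and the standard library are available. Lean on these libraries where they do the work, as an engineer would, in place of code of your own. Each camera call takes 0.05 s, during which the arm holds its last target. There are 200 camera calls.

### The job

Pull the rubber bung out of the round pump body, the casting with two bolt ears; it sits tight, so grip its knob and rock it with a light lift, tilting the gripper over with it: first towards the left-hand ear, then towards the right-hand ear, a good six degrees each way while it is still in its hole, and then draw it out upwards. Put it in the round steel tray and leave the bung in the square block where it is.

Things in the scene. Friction and masses are not known exactly. Their poses are not given: they have to be found in the camera images.
- bung: black rubber taper bung in the pump body, 76 mm tall (mm: knob 26 wide, 30 tall; neck 19 wide; taper 34 to 23 wide at the small end). Origin: knob centre, 15 below the top, 61 above the small end, 35 above the port's mouth; z up its axis. Sprung lips in the bore hold it (straight pull about 15 N). It leans with the gripper, turned about the mouth, up to 9 deg (6 deg: knob 4 mm aside); a mere sideways push hardly tilts it. Free after 6 mm of lift. 60 g.
- pump_body: round aluminium casting fixed to the bench, 66 mm wide, 60 tall, foot 80 wide. Origin: centre of underside, z up. Two bolt ears 20 mm tall, bolts at y = +50 (left-hand ear as seen by the robot; +y is within 30 deg of world +y) and y = -50; outlet stub to x = +51 at 30 mm height. Port: upright bore on the z axis, 32 mm wide, 44 deep, mouth at z = 60.
- other_bung: same bung (mm: knob 26 wide, 30 tall; neck 19 wide; taper 34 to 23 wide at the small end; origin: knob centre, z up) sitting alike in a plain square aluminium block (76 x 70 x 60 mm, no ears); it stays there.
- tray: round steel parts tray with small screws in it, loose, 120 mm wide at the rim, 28 tall; floor 4 mm thick, about 80 wide. Origin: centre of its underside; z up, yaw means nothing. The bung may stand or lie in it.
Mind the look-alikes: they are no part of the job. What is shaped like the bung but red or turquoise is not meant.

How it is judged:
By the outcome, as a careful person would: the job done as asked, in the order asked, and still so for the second after the job is handed in, with the robot touching nothing.
It also fails if it takes over 42 s, if anything falls off the work surface, if the arm or the gripper's body presses on something with over 40 N, if the wrist force passes 120 N, or if a joint passes its speed limit or range.

## Working session

There is one attempt and no reset: what is moved stays moved. The work goes in short steps, Python scripts to look and compute and a tool call to move; the robot and the scene stay as the last step left them, time stands still between calls to the robot, and variables do not carry over. Pictures are saved under pics/ and viewed, at most 10 in all, crops included, and the job is handed in when it is done.

Besides the shell and the picture viewer there is one more tool, called after "Emit:" as a command line: name --argument value ..., lists and objects as JSON in quotes. move_arm: Moves the arm, as the interface text tells. Its arguments: {"type":"object","properties":{"targets":{"type":"string"}},"required":["targets"]}

```bash
mkdir -p pics; ls; cat > h.py <<'E'
import numpy as np, cv2
from cell import read_state, cams, order, ctrl
from scipy.spatial.transform import Rotation as Ro
def save(n,fn):
    d=cams.get_image(n); cv2.imwrite('pics/'+fn+'.png',d['color'][...,::-1]); np.save('pics/'+fn+'.npy',d,allow_pickle=True); return d
def load(fn): return np.load('pics/'+fn+'.npy',allow_pickle=True).item()
def ray(d,u,v,fish=False):
    f=d['color'].shape[0]/2/np.tan(np.radians(d['fovy'])/2)
    x,y=u-d['cx'],v-d['cy']
    if fish:
        r=np.hypot(x,y); t=r/f; s=np.sin(t)/r if r>1e-9 else 0
        c=np.array([x*s,y*s,np.cos(t)])
    else: c=np.array([x/f,y/f,1])
    R=cv2.Rodrigues(np.array(d['rvec'],float))[0]; t=np.array(d['tvec'],float).ravel()
    o=-R.T@t; w=R.T@c; return o,w/np.linalg.norm(w)
def onz(d,u,v,z,fish=False):
    o,w=ray(d,u,v,fish); return o+w*(z-o[2])/w[2]
def meet(a,b):
    (o,w),(p,q)=a,b
    s=np.linalg.lstsq(np.c_[w,-q],p-o,rcond=None)[0]
    A,B=o+w*s[0],p+q*s[1]; return (A+B)/2,np.linalg.norm(A-B)
E
python3 - <<'E'
from h import *
s=read_state(); print({k:np.round(v,3) for k,v in s.items()}, ctrl.pinch_z)
for n in('top','side'):
    d=save(n,n+'0'); print(n,d['fovy'],d['cx'],d['cy'],np.round(ray(d,256,192),2))
a=[load(n+'0')['color'][...,::-1] for n in('top','side')]
cv2.imwrite('pics/both.png',cv2.resize(np.vstack(a),None,fx=.78,fy=.78))
E
```

```text
pics
{'clock': np.float64(0.0), 'qpos': array([-1.404,  0.629,  0.038,  1.518, -0.027,  0.996, -0.02 ]), 'qd': array([ 0.001, -0.   ,  0.   , -0.001,  0.001, -0.001,  0.   ]), 'tau': array([ 1.0000e-03, -5.6340e+01,  1.2260e+00, -1.9344e+01,  1.1000e-02,
        1.0000e-02,  0.0000e+00]), 'eef_pos': array([149.801, 631.857, 230.393]), 'tool_rot': array([-3.14 ,  0.   ,  2.909]), 'force': array([ 0.183,  0.223, -0.351]), 'torque': array([0.023, 0.014, 0.024]), 'gripper_force': np.float64(0.0), 'width': np.float64(84.967)} 18.700000000000003
top 48.61736595621426 257.9759760658883 189.62812611325472 [[ 3.9841e+02  2.0746e+02  9.3335e+02]
 [ 1.1000e-01 -1.0000e-02 -9.9000e-01]]
side 43.80718981660257 259.058096226492 191.39497726823106 [[ 2.2468e+02 -4.4959e+02  4.9533e+02]
 [ 3.3000e-01  7.9000e-01 -5.1000e-01]]
```

View pics/top0.png

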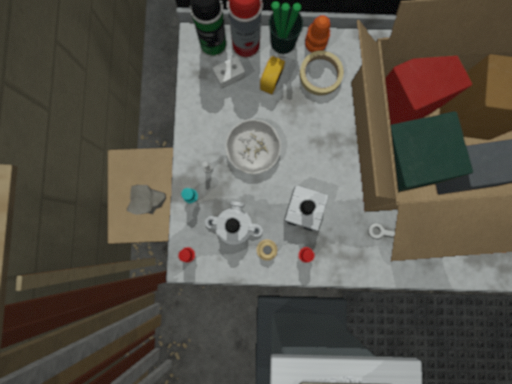

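View pics/side0.png

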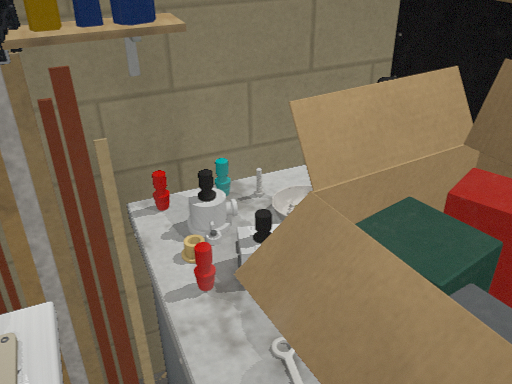

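```bash
python3 - <<'E'
from h import *
t=load('top0'); s=load('side0')
for n,p,z in [('knobTop',(232,226),110),('earL',(212,223),20),('earR',(256,231),20),('body',(232,227),60),('block knob',(308,207),110),('tray',(254,147),14),('redL',(187,255),90),('turq',(189,195),90),('redR',(306,255),90),('tape',(267,250),20),('boxcorner',(375,208),0),('boxtop',(362,30),100),('bolt?',(208,172),40),('screw',(230,72),20)]:
    print(n,onz(t,*p,z).round(0))
print(meet(ray(t,232,226),ray(s,205,173)), meet(ray(t,308,207),ray(s,263,213)))
for p in [(150,632,230),(0,0,0),(500,0,0),(500,200,0)]:
  print(cv2.projectPoints(np.array([p],float),t['rvec'],t['tvec'],np.array([[425,0,t['cx']],[0,425,t['cy']],[0,0,1]]),None)[0].ravel())
g=t['color'][195:265,170:330][...,::-1]; g2=s['color'][140:260,130:300][...,::-1]
cv2.imwrite('pics/c.png',np.vstack([cv2.resize(g,(640,280),interpolation=2),cv2.resize(g2,(425,300),interpolation=2)[:, :].copy() if 0 else cv2.copyMakeBorder(cv2.resize(g2,(425,300),interpolation=2),0,0,0,215,0)]))
E
```

```text
knobTop [422. 246. 110.]
earL [430. 293.  20.]
earR [416. 199.  20.]
body [422. 248.  60.]
block knob [463. 100. 110.]
tray [600. 208.  14.]
redL [364. 333.  90.]
turq [482. 335.  90.]
redR [370. 100.  90.]
tape [376. 174.  20.]
boxcorner [474. -63.   0.]
boxtop [835.  -8. 100.]
bolt? [537. 304.  40.]
screw [767. 267.  20.]
(array([422.32987307, 246.30688915, 106.48512528]), np.float64(0.2586409741153741)) (array([464.4484267 ,  98.56004088, 101.62143149]), np.float64(1.333269003308625))
[-24.27913284 390.92266907]
[345.71226905 434.66856946]
[346.72482121 195.43203986]
[256.44974463 192.7433585 ]
```

View pics/c.png

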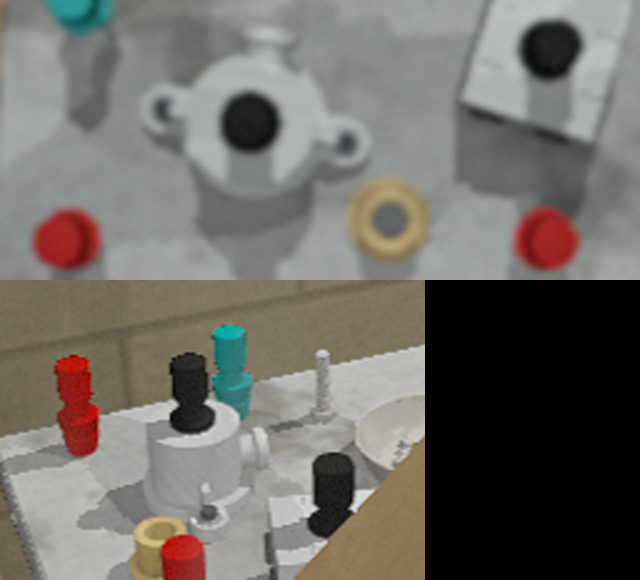

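Candidates in the top view: black bung in the eared round body (232,226), black bung in the square block (308,207), red ones (187,255) and (306,255), turquoise (189,195). The crop shows that the first casting has two ears (211,223)/(256,231) and an outlet stub, so I choose that one. It sits at about (422,246), and the left-hand ear lies along (0.147,0.989).

Emit:
move_arm --targets "1 -2.36 -2.09 0 0 0 0;1 -2.36 -2.09 0 0 0 0;1 -2.36 -2.09 0 0 0 0;1 -2.36 -2.09 0 0 0 0;1 -2.36 -2.09 0 0 0 0"

```text
clock: 0.52
eef_pos: [241.2, 502.0, 230.9]
tool_rot: [-3.141, -0.0, 2.909]
force: [0.9, 0.5, -0.2]
width: 85.5
gripper_force: 0.0
```

Emit:
move_arm --targets "1 -2.36 -2.09 0 0 0 0;1 -2.36 -2.09 0 0 0 0;1 -2.36 -2.09 0 0 0 0;1 -2.36 -2.09 0 0 0 0;1 -2.36 -2.09 0 0 0 0"

```text
clock: 0.93
eef_pos: [331.8, 373.1, 231.1]
tool_rot: [-3.141, -0.0, 2.909]
force: [0.7, 0.2, 0.1]
width: 85.5
gripper_force: 0.0
```

Emit:
move_arm --targets "1 -2.36 -2.09 0 0 0 0;1 -2.36 -2.09 0 0 0 0;1 -2.36 -2.09 0 0 0 0;1 -2.36 -2.09 0 0 0 0;1 -2.36 -2.09 0 0 0 0"

```text
clock: 1.35
eef_pos: [422.5, 244.3, 231.1]
tool_rot: [-3.141, -0.0, 2.909]
force: [0.1, 0.5, -0.2]
width: 85.5
gripper_force: 0.0
```

Emit:
move_arm --targets "1 0 0 0 0 0 -4.8;1 0 0 0 0 0 0;1 0 0 0 0 0 0"

```text
clock: 1.6
eef_pos: [421.7, 245.9, 231.1]
tool_rot: [3.141, -0.001, 2.99]
force: [-0.3, 1.0, 0.1]
width: 85.2
gripper_force: 0.0
```

```bash
python3 - <<'E'
from h import *
d=save('wrist','w1'); s=read_state(); print(s['eef_pos'],s['tool_rot'],s['clock'])
g=d['color'].max(2)
m=(g<55).astype(np.uint8)
n,l,st,c=cv2.connectedComponentsWithStats(m)
for i in range(1,n):
    if st[i,4]>150: print(st[i],c[i].round(1),onz(d,*c[i],105,True).round(0))
print(ray(d,d['cx'],d['cy'],True))
E
```

```text
[421.35602021 246.55216631 231.10822565] [ 3.14128717e+00 -9.48504589e-04  2.99192966e+00] 1.65
[    0     0   230   139 15529] [109.8  64.4] [281. 126. 105.]
[290   0  68  30 796] [323.3  10.7] [267. 334. 105.]
[366   0  85  35 657] [406.8  13.1] [269. 422. 105.]
[ 337    0  175   80 7291] [440.   37.2] [294. 458. 105.]
[    0    69   512   315 48673] [281.7 308.6] [565. 255. 105.]
[493  98  19  34 192] [502.1 115.2] [379. 544. 105.]
[243 165  31  37 404] [258.  177.6] [415. 250. 105.]
(array([357.68137733, 256.84924682, 373.83729639]), array([ 0.25773896, -0.03973165, -0.96539734]))
```

View pics/w1.png

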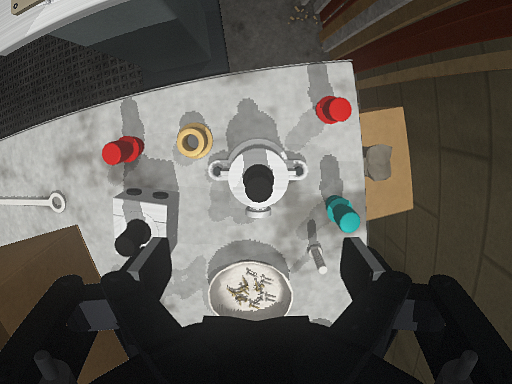

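The wrist view shows the eared pump body with its black knob at (258,178). Its ears are at (215,170) and (298,170), the tray is at (250,287), and the square block's bung is at (132,237).

```bash
python3 - <<'E'
from h import *
d=load('w1')
print(onz(d,258,185,110,True).round(1), onz(d,258,173.5,60,True).round(1))
a=onz(d,299,170,20,True);b=onz(d,214.5,170.5,20,True);print(a,b,(a+b)/2,np.degrees(np.arctan2(*(a-b)[1::-1]))-90)
g=d['color'][150:225,200:320]; g=cv2.resize(g,None,fx=6,fy=6,interpolation=2); cv2.imwrite('pics/w1c.png',g[...,::-1])
print(onz(d,249,288,28,True))
E
```

```text
[420.5 249.5 110. ] [419.8 250.   60. ]
[430.82167785 299.17057787  20.        ] [415.91300421 197.35699091  20.        ] [423.36734103 248.26378439  20.        ] -8.330677340159696
[581.11324095 213.6012921   28.        ]
```

View pics/w1c.png

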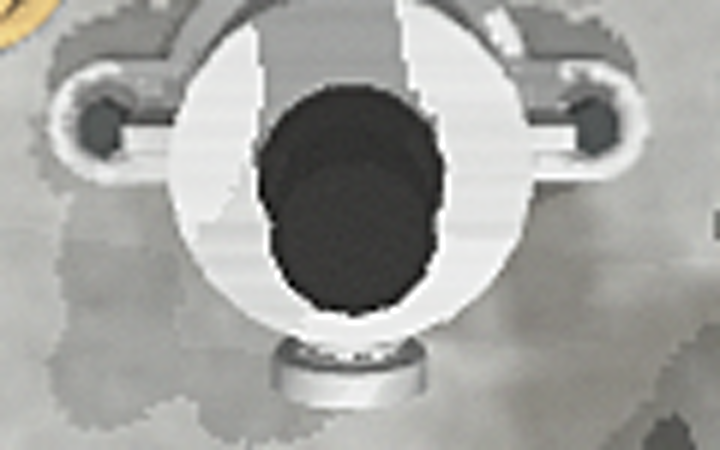

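Emit:
move_arm --targets "1 0 0.1 3.2 0 0 0;1 0 0 3.2 0 0 0;1 0 0 3.2 0 0 0;1 0 0 3.2 0 0 0;1 0 0 1.9 0 0 0"

```text
clock: 2.07
eef_pos: [420.0, 247.6, 81.6]
tool_rot: [-3.14, -0.003, 2.994]
force: [-0.5, 0.5, 0.6]
width: 85.3
gripper_force: 0.0
```

Emit:
move_arm --targets "1 0 0 0.9 0 0 0;1 0 0 0 0 0 0;1 0 0 0 0 0 0"

```text
clock: 2.32
eef_pos: [422.0, 247.6, 75.5]
tool_rot: [3.141, -0.0, 2.993]
force: [-0.2, 1.1, -0.9]
width: 85.4
gripper_force: 0.0
```

```bash
python3 - <<'E'
from h import *
w=save('wrist','w2'); s=save('side','s2'); t=save('top','t2')
st=read_state(); print(st['eef_pos'],st['tool_rot'],st['force'])
p=[cv2.resize(w['color'][120:340,120:400],(400,314)),cv2.resize(s['color'][120:270,120:320],(400,300))]
cv2.imwrite('pics/m2.png',np.hstack([p[0][:300],p[1]])[...,::-1])
E
```

```text
[423.02302803 247.59864619  76.67788323] [3.13964639e+00 2.06788218e-03 2.99267993e+00] [ 0.56725652  0.32175927 -0.38743794]
```

View pics/m2.png

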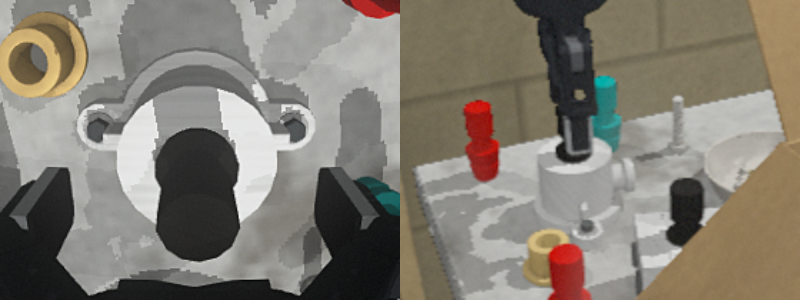

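The knob stands midway between the open fingers (wrist crop: knob about 197, fingers at 72 and 318), so I close.

Emit:
move_arm --targets "-1 0 0 0 0 0 0;-1 0 0 0 0 0 0;-1 0 0 0 0 0 0;-1 0 0 0 0 0 0;-1 0 0 0 0 0 0"

```text
clock: 2.88
eef_pos: [422.4, 247.0, 75.5]
tool_rot: [3.141, 0.001, 2.992]
force: [-0.3, 4.6, 1.8]
width: 25.5
gripper_force: 20.1
```

Emit:
move_arm --targets "-1 0 0 0 0 0 0;-1 0 0 0 0 0 0;-1 0 0 0 0 0 0;-1 0 0 0 0 0 0"

```text
clock: 3.22
eef_pos: [422.6, 247.5, 75.5]
tool_rot: [3.14, 0.001, 2.993]
force: [0.4, 2.9, 1.8]
width: 24.7
gripper_force: 58.7
```

Emit:
move_arm --targets "-1 0 0.04 -0.05 1.5 0 0;-1 0 0.04 -0.05 1.5 0 0;-1 0 0.04 0 1.5 0 0;-1 0 0.04 0 1.5 0 0;-1 0 0.04 0 1.5 0 0"

```text
clock: 3.63
eef_pos: [422.8, 250.2, 75.9]
tool_rot: [-3.012, 0.001, 2.993]
force: [0.9, 3.6, -4.9]
width: 24.7
gripper_force: 59.3
```

Emit:
move_arm --targets "-1 0 0 0 0 0 0;-1 0 0 0 0 0 0;-1 0 0 0 0 0 0"

```text
clock: 3.88
eef_pos: [422.8, 250.0, 75.9]
tool_rot: [-3.014, 0.001, 2.993]
force: [1.9, 5.1, -6.9]
width: 24.6
gripper_force: 59.4
```

```bash
python3 - <<'E'
from h import *
w=save('wrist','w3'); s=save('side','s3')
st=read_state(); R=Ro.from_euler('xyz',st['tool_rot']); z=R.as_matrix()[:,2]; print(st['eef_pos'],st['force'],st['torque'],'lean',np.degrees(np.arcsin(-z@np.array([.147,.989,0]))))
p=[cv2.resize(w['color'][120:340,120:400],(400,314)),cv2.resize(s['color'][150:225,170:270],(400,300),interpolation=2)]
cv2.imwrite('pics/m3.png',np.hstack([p[0][:300],p[1]])[...,::-1])
E
```

```text
[422.77232436 250.030885    75.87304993] [ 1.95531609  5.08139425 -6.24356909] [ 1.83731827 -0.36441052  0.01427694] lean 7.317591013877726
```

View pics/m3.png

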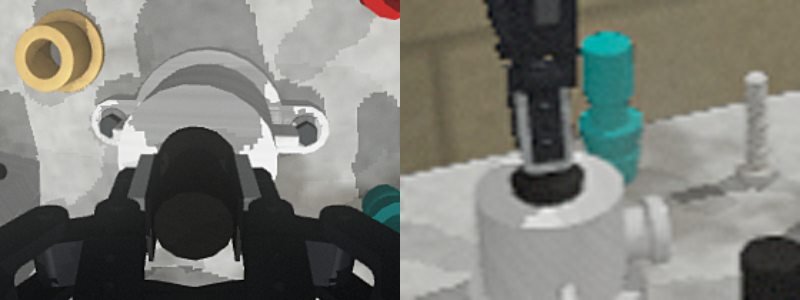

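The wrist picture shows both pads on the knob with the body tilted beneath it. The gripper leans 7.3° left and the bung is still in its hole. One degree more for margin, then over to the right.

Emit:
move_arm --targets "-1 0 0.02 0 0.9 0 0;-1 0 0 0 0 0 0;-1 0 0 0 0 0 0"

```text
clock: 4.23
eef_pos: [422.9, 250.2, 75.9]
tool_rot: [-2.998, 0.001, 2.993]
force: [1.4, 5.5, -6.3]
width: 24.7
gripper_force: 59.9
```

Emit:
move_arm --targets "-1 0 -0.04 0 -1.6 0 0;-1 0 -0.04 0 -1.6 0 0;-1 0 -0.04 0 -1.6 0 0;-1 0 -0.04 0 -1.6 0 0;-1 0 -0.04 0 -1.6 0 0"

```text
clock: 4.65
eef_pos: [422.4, 247.2, 76.6]
tool_rot: [-3.137, 0.001, 2.992]
force: [0.7, 4.5, -1.8]
width: 24.4
gripper_force: 59.7
```

Emit:
move_arm --targets "-1 0 -0.05 0 -1.7 0 0;-1 0 -0.05 0 -1.7 0 0;-1 0 -0.05 0 -1.7 0 0;-1 0 -0.05 0 -1.7 0 0;-1 0 -0.05 0 -1.7 0 0"

```text
clock: 5.07
eef_pos: [422.0, 244.3, 77.2]
tool_rot: [2.998, 0.001, 2.992]
force: [-0.6, 4.0, 6.7]
width: 24.6
gripper_force: 60.1
```

Emit:
move_arm --targets "-1 0 0 0 0 0 0;-1 0 0 0 0 0 0;-1 0 0 0 0 0 0"

```text
clock: 5.32
eef_pos: [422.1, 244.2, 77.4]
tool_rot: [2.999, 0.001, 2.992]
force: [-1.1, 3.0, 7.9]
width: 24.5
gripper_force: 61.1
```

```bash
python3 - <<'E'
from h import *
w=save('wrist','w4'); s=save('side','s4')
st=read_state(); R=Ro.from_euler('xyz',st['tool_rot']); z=R.as_matrix()[:,2]; print(st['eef_pos'],st['force'],st['torque'],'lean',np.degrees(np.arcsin(-z@np.array([.147,.989,0]))))
p=[cv2.resize(w['color'][120:340,120:400],(400,314)),cv2.resize(s['color'][150:225,170:270],(400,300),interpolation=2)]
cv2.imwrite('pics/m4.png',np.hstack([p[0][:300],p[1]])[...,::-1])
E
```

```text
[422.13967636 244.21349322  77.38701967] [-0.60707093  3.23823113  8.08870056] [0.70783109 0.15415081 0.01946717] lean -8.167797621645141
```

View pics/m4.png

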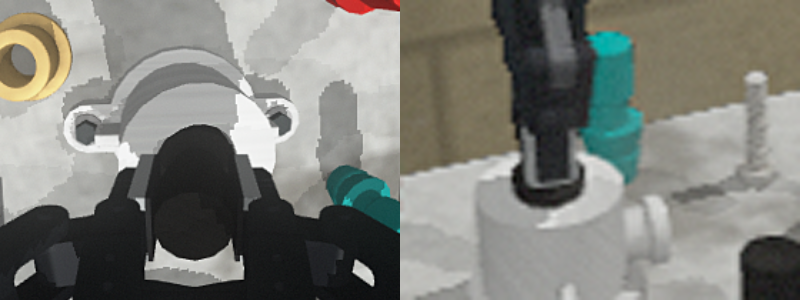

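Now 8.2° right with the bung still in the hole, but the wrist reads a slight push down, so I add a small lift at this lean.

Emit:
move_arm --targets "-1 0 0 -0.05 0 0 0;-1 0 0 -0.05 0 0 0;-1 0 0 0 0 0 0;-1 0 0 0 0 0 0"

```text
clock: 5.75
eef_pos: [422.0, 244.2, 77.5]
tool_rot: [3.0, 0.0, 2.992]
force: [0.8, 3.0, 4.2]
width: 24.6
gripper_force: 60.5
```

Emit:
move_arm --targets "-1 0 0 -0.05 0 0 0;-1 0 0 0 0 0 0;-1 0 0 0 0 0 0"

```text
clock: 6.0
eef_pos: [421.9, 244.2, 77.6]
tool_rot: [3.0, 0.0, 2.992]
force: [1.5, 4.1, -0.3]
width: 24.7
gripper_force: 60.0
```

Emit:
move_arm --targets "-1 0 0 -0.05 0 0 0;-1 0 0 -0.05 0 0 0;-1 0 0 0 -0.3 0 0;-1 0 0 0 0 0 0;-1 0 0 0 0 0 0"

```text
clock: 6.42
eef_pos: [421.7, 243.9, 78.4]
tool_rot: [2.995, -0.0, 2.992]
force: [2.6, 3.9, -6.8]
width: 24.7
gripper_force: 59.8
```

Emit:
move_arm --targets "-1 0 0.05 0 1.7 0 0;-1 0 0.05 0 1.7 0 0;-1 0 0.05 0 1.7 0 0;-1 0 0.05 0 1.7 0 0;-1 0 0.05 0 1.7 0 0"

```text
clock: 6.83
eef_pos: [422.3, 247.1, 79.1]
tool_rot: [-3.139, 0.001, 2.993]
force: [1.6, 5.7, -5.8]
width: 24.7
gripper_force: 61.0
```

Emit:
move_arm --targets "-1 0 0 -0.1 0 0 0;-1 0 0 -0.1 0 0 0;-1 0 0 -0.1 0 0 0;-1 0 0 -0.1 0 0 0;-1 0 0 -0.1 0 0 0"

```text
clock: 7.25
eef_pos: [422.3, 246.9, 84.3]
tool_rot: [3.141, 0.0, 2.992]
force: [0.7, 4.5, -2.1]
width: 24.6
gripper_force: 61.3
```

Emit:
move_arm --targets "-1 0 0 -0.2 0 0 0;-1 0 0 -0.2 0 0 0;-1 0 0 -0.3 0 0 0;-1 0 0 -0.3 0 0 0;-1 0 0 0 0 0 0"

```text
clock: 7.67
eef_pos: [421.7, 245.2, 94.4]
tool_rot: [-3.138, -0.001, 2.992]
force: [-0.1, 0.0, -0.1]
width: 24.7
gripper_force: 61.5
```

Emit:
move_arm --targets "-1 0 0 -2.4 0 0 0;-1 0 0 -2.4 0 0 0;-1 0 0 -2.4 0 0 0;-1 0 0 -2.4 0 0 0;-1 0 0 -2 0 0 0"

```text
clock: 8.08
eef_pos: [421.7, 245.5, 211.3]
tool_rot: [-3.138, -0.001, 2.991]
force: [0.0, -0.3, -0.4]
width: 24.5
gripper_force: 61.5
```

```bash
python3 - <<'E'
from h import *
w=save('wrist','w5'); s=save('side','s5')
st=read_state(); print(st['eef_pos'],st['force'],st['width'])
t=load('top0'); 
print('rim edges', [onz(t,*p,28).round(0) for p in [(226,147),(283,147),(254,118),(254,175)]])
cv2.imwrite('pics/m5.png',np.hstack([w['color'][:,60:460],s['color'][:,100:500]])[...,::-1])
E
```

```text
[423.45158076 246.68597771 212.61691246] [ 1.30314414 -0.21843283 -0.85433404] 24.733912766455102
rim edges [array([595., 269.,  28.]), array([599., 145.,  28.]), array([661., 210.,  28.]), array([535., 207.,  28.])]
```

View pics/m5.png

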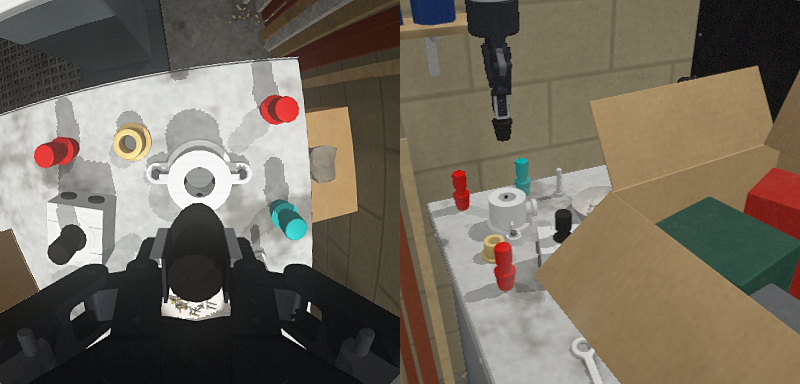

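The bung is out and hangs in the gripper (side crop: 503,130), and the bore at (200,180) is empty. The tray centre is at about (598,207).

Emit:
move_arm --targets "-1 -3 -0.2 0 0 0 0;-1 -3 -0.2 0 0 0 0;-1 -3 -0.2 0 0 0 0;-1 -3 -0.2 0 0 0 0;-1 -3 -0.2 0 0 0 0"

```text
clock: 8.6
eef_pos: [569.1, 213.0, 208.4]
tool_rot: [-3.137, -0.003, 2.992]
force: [0.1, 0.9, -0.3]
width: 24.6
gripper_force: 61.5
```

Emit:
move_arm --targets "-1 -2.5 -0.2 0 0 0 0;-1 -0.5 0 2 0 0 0;-1 0 0 3 0 0 0;-1 0 0 3 0 0 0;-1 0 0 3 0 0 0"

```text
clock: 9.02
eef_pos: [597.2, 206.6, 97.3]
tool_rot: [-3.138, -0.002, 2.992]
force: [0.4, 0.1, -0.1]
width: 24.6
gripper_force: 61.4
```

Emit:
move_arm --targets "-1 0 0 2.5 0 0 0;-1 0 0 1 0 0 0;-1 0 0 0 0 0 0;-1 0 0 0 0 0 0"

```text
clock: 9.35
eef_pos: [598.0, 207.5, 64.6]
tool_rot: [-3.139, -0.001, 2.992]
force: [0.3, -0.1, -0.4]
width: 24.8
gripper_force: 61.4
```

Emit:
move_arm --targets "-1 0 0 0.3 0 0 0;-1 0 0 0.3 0 0 0;-1 0 0 0.3 0 0 0;-1 0 0 0 0 0 0"

```text
clock: 9.68
eef_pos: [598.5, 208.1, 56.3]
tool_rot: [-3.14, 0.0, 2.993]
force: [-0.2, -0.1, -0.9]
width: 24.7
gripper_force: 61.4
```

Emit:
move_arm --targets "-1 0 0 0.2 0 0 0;-1 0 0 0.2 0 0 0;-1 0 0 0 0 0 0"

```text
clock: 9.93
eef_pos: [598.2, 207.9, 51.7]
tool_rot: [-3.14, -0.0, 2.993]
force: [-0.5, -0.0, -0.2]
width: 24.5
gripper_force: 61.4
```

Emit:
move_arm --targets "-1 0 0 0.2 0 0 0;-1 0 0 0 0 0 0"

```text
clock: 10.1
eef_pos: [598.2, 207.9, 49.6]
tool_rot: [-3.14, -0.0, 2.993]
force: [0.5, -0.5, -0.6]
width: 24.7
gripper_force: 61.4
```

Emit:
move_arm --targets "-1 0 0 0.2 0 0 0;-1 0 0 0 0 0 0"

```text
clock: 10.27
eef_pos: [598.2, 207.9, 47.6]
tool_rot: [-3.14, -0.0, 2.993]
force: [-0.1, 0.5, -0.7]
width: 24.6
gripper_force: 61.4
```

Emit:
move_arm --targets "-1 0 0 0.2 0 0 0;-1 0 0 0 0 0 0"

```text
clock: 10.43
eef_pos: [598.6, 208.1, 46.0]
tool_rot: [-3.14, 0.0, 2.993]
force: [0.6, 0.2, 0.5]
width: 24.6
gripper_force: 61.7
```

Emit:
move_arm --targets "-1 0 0 0.1 0 0 0;-1 0 0 0 0 0 0"

```text
clock: 10.6
eef_pos: [598.8, 208.1, 45.8]
tool_rot: [-3.14, 0.001, 2.992]
force: [-1.5, -0.5, 6.6]
width: 24.6
gripper_force: 62.2
```

Contact with the tray floor at the expected height. I release slowly, then rise.

Emit:
move_arm --targets "-0.2 0 0 -0.05 0 0 0;0 0 0 0 0 0 0;0 0 0 0 0 0 0;0.2 0 0 0 0 0 0;0.4 0 0 0 0 0 0"

```text
clock: 11.02
eef_pos: [598.3, 207.9, 45.2]
tool_rot: [-3.14, -0.0, 2.993]
force: [-0.1, -0.1, -0.2]
width: 59.4
gripper_force: 0.0
```

Emit:
move_arm --targets "0.5 0 0 0 0 0 0;0.5 0 0 0 0 0 0;0.5 0 0 -1 0 0 0;0.5 0 0 -2 0 0 0;0.5 0 0 -3 0 0 0"

```text
clock: 11.43
eef_pos: [596.5, 207.4, 104.2]
tool_rot: [-3.137, -0.005, 2.993]
force: [1.3, 0.8, 0.8]
width: 63.9
gripper_force: 0.0
```

Emit:
move_arm --targets "0.5 0 0 -3 0 0 0;0.5 0 0 -3 0 0 0;0.5 0 0 -3 0 0 0;0.5 0 0 0 0 0 0;0.5 0 0 0 0 0 0"

```text
clock: 11.85
eef_pos: [599.7, 208.6, 198.3]
tool_rot: [3.141, 0.004, 2.992]
force: [-0.6, 1.1, -0.6]
width: 63.7
gripper_force: 0.0
```

```bash
python3 - <<'E'
from h import *
w=save('wrist','w6'); t=save('top','t6')
st=read_state(); print(st['eef_pos'],st['force'],st['width'])
cv2.imwrite('pics/m6.png',np.hstack([w['color'][:,60:460],t['color'][:,100:500]])[...,::-1])
E
```

```text
[597.75500471 208.03532615 195.15618012] [-0.4263396   0.67164508 -0.03207509] 64.00810875872926
```

View pics/m6.png

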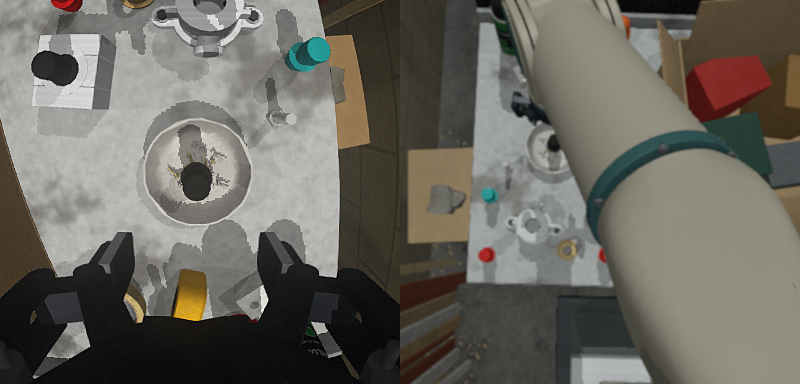

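The bung stands in the tray (wrist crop: 197,180), the other bung is still in its block (55,67), and the robot is clear.

```bash
python3 -c "
from cell import order; print(order.finish_job())"
```

```text
the job is handed in; nothing more can be done
None
```

The job is handed in: I rocked the pump-body bung about 8° left and then about 8° right while it was in its hole, drew it out and stood it in the round tray at about 12 s; most of the right-hand rock ran with a slight downward push (up to 8 N), and I only restored the light lift at full lean. The square block's bung was left where it was.

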